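# Set up the hotplate station in the fume hood

### The arm

A 6-joint arm with a two-finger parallel gripper is mounted at the origin on the work surface. World frame = base frame: x ahead of the robot, y to its left, z up, the work surface at z = 0. Lengths are in m, angles in rad, forces in N, time in s.
With the tool pointing down it reaches from about 0.3 to 0.825 m from the base axis. Payload 5.4 kg.
Tool frame: the origin (TCP) lies between the finger pads; the fingertips stand arm.finger_overhang ahead of it and the grasp point (between the pads) is the TCP (arm.finger_overhang is the distance from the TCP to the fingertips, in m); z points along the fingers, x is the direction in which the jaws open and shut, and the axes are right-handed (so a half turn about z gives the same grasp; the last joint's range is limited). The gripper opens to 92 mm and grips with 3 to 60 N. Pads are 20 mm wide; open, the fingers measure 128 mm over their backs; the gripper's body (75 mm by 189 mm) begins 69 mm behind the grasp point.
Start: joints at [1.041, 0.158, 1.597, -0, 1.386, -0.21], TCP at [0.181, 0.546, 0.209] pointing down, gripper open.
Joint ranges: [-2.91, 2.91], [-0.94, 2.29], [0.18, 2.7], [-1.29, 4.43], [0.17, 2.64], [-3, 3]. Speed limits (rad/s): [2.57, 2.57, 3.14, 3.14, 3.14, 3.14].

### API

Orientations are given as a 3x3 rotation matrix whose columns are the frame's x, y, z axes.
In Python, from rig import arm, planner, telemetry, imaging, order gives the robot as it stands. The module is installed in compiled form; this text tells all that it offers. Calls block until the motion is done:
- arm.goto(position, orientation): joint-space move of the TCP to a pose.
- arm.move_straight(position, velocity=0.15, rot=None): straight line of the TCP; rot=None keeps the orientation; velocity is the mean speed in m/s.
- arm.goto_joints(angles): joint-space move.
- arm.release() and arm.clamp(): open the fingers fully, or close them until they stop; the grip force is fixed at half the most.
- arm.hold(seconds).
- planner.inverse_kinematics(position, orientation): joint angles nearest the present ones, or None.
- telemetry.read_state(): the state.
- imaging.read_camera(name): name is "scene" or "top" or "wrist"; returns the picture (400x640x3 uint8, blue, green, red); there is no depth.
- imaging.camera_model(name): a dict with "mtx" (3x3 intrinsics, pixels), "rvec" (rotation vector, rad) and "tvec" (3), from world to camera coordinates, as OpenCV has them. Camera axes: x right, y down, z forward; pixel columns grow to the right and rows downward; lengths in m; the calibration is good to about 2 mm. A picture is of the moment at which its call begins: read the wrist's pose just before it. camera_model takes no time and is no camera call; for the wrist camera it gives the pose at the moment of the call.
A pose or a line that the arm cannot do raises arm.Unreachable and nothing moves.
- order.hand_in(): hands the job in, once; it reports no verdict.
Trained networks look in the newest picture that a camera, given by its name, has taken for a name from the list of things; names that differ only in an ending like _2 or _b are one class to them, and where a whole thing is asked for, a point or a joint stands for the part that bears it (a point fixed in the world has none). Each returns a list of dicts, best first, with "score" (0 to 1); they miss things now and then, are a little off and sometimes report something else, mostly with a low value. They report only what shows in the picture. A call takes as long as a camera call. They do not tell look-alikes from the thing itself.
- imaging.recognise(camera, name): "bbox" ([left, top, right, bottom] in pixels, round what is visible of it).
- imaging.silhouettes(camera, name): "mask" (400x640 bool, what is visible of it) and "bbox" ([left, top, right, bottom] in pixels, round what is visible of it).
- imaging.tip_of(camera, name): "location" ([column, row] in pixels: a listed point, or the origin of a listed thing).
The state is a dict: "time": time; "joints": joint angles; "dq": joint speeds; "tau": joint torques, N m; "ee_pos": TCP position; "ee_rot": TCP orientation; "contact_force": force on the tool from outside, world axes, zero at the start; "wrist_torque": the same for the moment, N m; "width": finger opening in m.
Only numpy, scipy, OpenCV 4.12 (cv2) and the standard library are available. Lean on these libraries where they do the work, as an engineer would, in place of code of your own. Each camera call takes 0.05 s, during which the arm holds its last target.

### The job

Set up the hotplate station: first lower the round aluminium heating block fully home in the collar on the hotplate, its lug down in the collar's gap (turn it until it drops in), then stand the capped vial upright in the block's hole. Stand the small conical flask upright in the middle of the square cork mat, and the amber dropper bottle upright on the bench midway between the hotplate and the cork mat, in line with their centres. Leave the beaker, the large conical flask and the measuring cylinder standing where they are.

Things in the scene. Friction and masses are not known exactly. Their poses are not given: they have to be found in the camera images.
- hotplate: grey hotplate stirrer, fixed: housing 150 deep (x) by 130 wide (y), round dark plate 122 across, its top 80 mm above the bench. Origin on the bench straight below the plate's centre; the housing reaches 85 mm from it to the front (its -x, the side with two knobs, towards the robot within 0.12 rad), 65 mm to the back and to each side; z up
- collar (a point): aluminium ring fixed on the plate, concentric with it: inside diameter 64, outside 82, 10 mm high (top 90 mm above the bench), with one gap 15.6 mm wide at its front (-x) for the block's lug. The point is its centre at plate height (80 mm above the bench), axes as the hotplate's
- mat: square cork mat 100 x 100 x 8 mm, fixed for the run, on the left or the right of the hotplate, its centre about 215 mm from the hotplate's; origin at the centre of its underside, on the bench; z up
- block_mid (a point): loose aluminium heating block, diameter 58, height 45, 0.27 kg; hole in its top 33 wide, 30 deep. A lug at its foot, 12 wide, 8 high, stands out 8 mm. The point: on the axis, 22.5 above the underside; +x points to the lug (any yaw at the start). Seated, its underside is 80 mm above the bench and its +x along the hotplate's -x (0.05 rad play); with the lug out of the gap it sits 10 mm higher
- vial_mid (a point): capped glass sample vial, diameter 28, height 95, white cap 25 across on its top 16 mm, loose, standing; the point lies on its axis half-way up (47.5). Standing in the seated block its underside is 95 mm above the bench
- conical_mid (a point): small conical flask, clear glass, height 105, base diameter 64; the straight neck, 28 across, runs from 74 to 100 mm up, with a 33 mm rim above it; loose, standing; the point lies on its axis half-way up (52.5)
- dropper_mid (a point): amber glass dropper bottle, body diameter 36 up to 54 mm, black cap 23 across from 62 to 75 mm, rubber teat above it, height 92 in all; loose, standing; the point lies on its axis half-way up (46)
- beaker_mid (a point): bystander: glass beaker, diameter 50 (rim 54), height 70, loose, open, standing among the other things; the point lies on its axis half-way up (35)
- bigflask_mid (a point): bystander: large conical flask, base diameter 86, height 142, loose, standing at one side; the point lies on its axis half-way up (71)
- cylinder_mid (a point): bystander: measuring cylinder, tube 24 across on a white six-sided foot 60 across, height 150, loose, standing at one side; the point lies on its axis half-way up (75)
There are look-alikes about, which are no part of the job. What is shaped like the part that bears conical_mid but purple is not meant.

How it is judged:
On the way, in this order (a step that is already met when the one before it is completed fails the run):
1. the heating block is fully home in the collar, its lug in the gap (horizontal distance between block_mid and hotplate below 0.005 m and z of block_mid in the frame of hotplate between 0.099 and 0.1055 m and angle between block_mid's own z axis and vertical below 0.06 rad and angle between the x axis of block_mid and the x axis of hotplate, either way round below 0.15 rad), for 0.2 s.
2. the vial stands in the hole of the seated block (all of step 1 and horizontal distance between vial_mid and block_mid below 0.006 m and z of vial_mid in the frame of block_mid between 0.036 and 0.0435 m and angle between vial_mid's own z axis and vertical below 0.13 rad), for 0.2 s.
At the end, for the whole second after the job is handed in: Block home in the collar (3 mm), lug in the gap; vial on the floor of its hole; small conical flask upright on the mat within 15 mm of its centre; dropper upright on the bench, under 122 mm from the mat's centre, 137 mm from the plate's, within 30 mm of the plate's x; all released, at rest (all of step 2 and horizontal distance between conical_mid and mat below 0.015 m and height (world z) of conical_mid between 0.057 and 0.064 m and angle between each of conical_mid, dropper_mid's own z axis and vertical below 0.08 rad and horizontal distance between dropper_mid and mat below 0.122 m and horizontal distance between dropper_mid and hotplate below 0.137 m and x of dropper_mid in the frame of hotplate between -0.03 and 0.03 m and height (world z) of dropper_mid below 0.05 m and linear speed of each of block, vial, conical, dropper below 0.02 m/s); the robot touches nothing.
It fails at once if the beaker is shifted by more than 20 mm or tipped (distance of beaker_mid from where it was at the start of the episode above 0.02 m or angle between beaker_mid's own z axis and vertical above 0.3 rad).
It fails at once if the large conical flask is shifted by more than 20 mm or tipped (distance of bigflask_mid from where it was at the start of the episode above 0.02 m or angle between bigflask_mid's own z axis and vertical above 0.3 rad).
It fails at once if the measuring cylinder is shifted by more than 20 mm or tipped (distance of cylinder_mid from where it was at the start of the episode above 0.02 m or angle between cylinder_mid's own z axis and vertical above 0.3 rad).
It also fails if it takes over 102 s, if anything falls off the work surface, if the arm or the gripper's body presses on something with over 40 N, if the wrist force passes 120 N, or if a joint passes its speed limit or range.

## Working session

There is one attempt and no reset: what is moved stays moved. The work goes in short steps, each a Python script; the robot and the scene stay as the last script left them, time stands still between calls to the robot, and variables do not carry over. Pictures are saved under pics/ and viewed, and the job is handed in when it is done.

```bash
ls; mkdir -p pics
python3 - <<'E'
from rig import arm, planner, telemetry, imaging, order
import cv2
s=telemetry.read_state(); print({k:s[k] for k in('time','ee_pos','ee_rot','width','contact_force')}, arm.finger_overhang)
for n in('scene','top','wrist'):
    cv2.imwrite(f'pics/{n}0.png',imaging.read_camera(n)); print(n,imaging.camera_model(n))
E
```

```text
pics
{'time': 0.0, 'ee_pos': array([0.18048353, 0.54527572, 0.20753759]), 'ee_rot': array([[ 3.14370123e-01,  9.49300064e-01, -9.02680582e-04],
       [ 9.49298779e-01, -3.14371220e-01, -1.60099875e-03],
       [-1.80360501e-03, -3.53607401e-04, -9.99998311e-01]]), 'width': 0.09195247232499341, 'contact_force': array([ 0.18921241, -0.02649818, -1.00593958])} 0.019
scene {'mtx': array([[474.20185554,   0.        , 318.87750959],
       [  0.        , 474.20185554, 192.94276657],
       [  0.        ,   0.        ,   1.        ]]), 'rvec': array([ 0.85943327,  2.58583734, -1.03704368]), 'tvec': array([ 0.41594037, -0.19226064,  1.52957439])}
top {'mtx': array([[471.70161934,   0.        , 317.74717005],
       [  0.        , 471.70161934, 197.46306878],
       [  0.        ,   0.        ,   1.        ]]), 'rvec': array([ 2.17451067, -2.1450917 ,  0.14425161]), 'tvec': array([-0.0012147 ,  0.5555302 ,  1.18814646])}
wrist {'mtx': array([[332.6837194 ,   0.        , 318.20462862],
       [  0.        , 332.6837194 , 203.05875932],
       [  0.        ,   0.        ,   1.        ]]), 'rvec': array([-2.38121337, -1.71986799, -0.20832693]), 'tvec': array([-0.57418428, -0.02607705,  0.38836957])}
```

View pics/scene0.png

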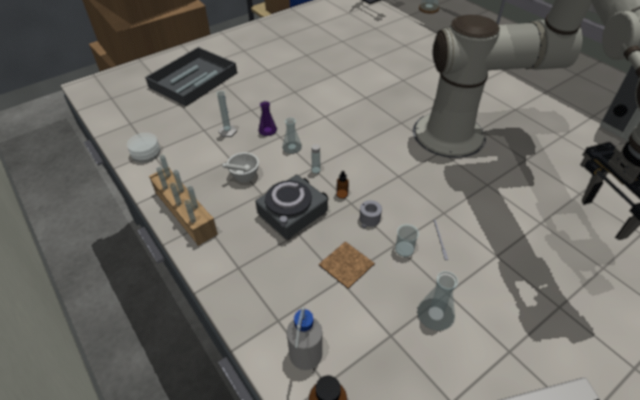

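View pics/top0.png

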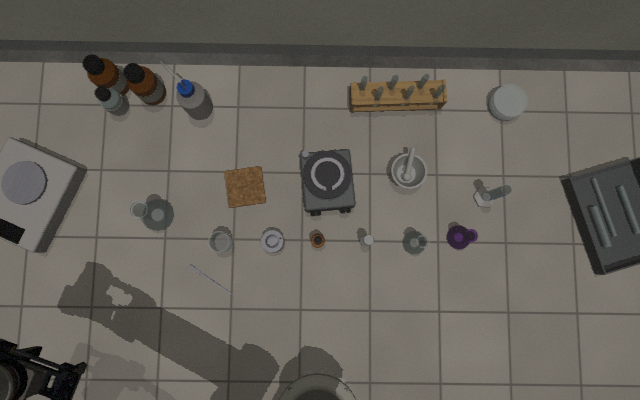

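```bash
cat > h.py <<'E'
from rig import arm, planner, telemetry, imaging, order
import cv2, numpy as np
def ray(cam,uv,m=None):
    m=m or imaging.camera_model(cam)
    R=cv2.Rodrigues(m['rvec'])[0]; C=-R.T@m['tvec']
    d=R.T@np.linalg.inv(m['mtx'])@np.array([uv[0],uv[1],1.])
    return C,d
def at_z(cam,uv,z,m=None):
    C,d=ray(cam,uv,m); return C+d*(z-C[2])/d[2]
def proj(cam,P,m=None):
    m=m or imaging.camera_model(cam)
    return cv2.projectPoints(np.atleast_2d(np.array(P,float)),m['rvec'],m['tvec'],m['mtx'],None)[0][:,0]
def tri(obs):
    A=np.zeros((3,3));b=np.zeros(3);rs=[]
    for C,d in obs:
        d=d/np.linalg.norm(d);M=np.eye(3)-np.outer(d,d);A+=M;b+=M@C;rs.append((C,M))
    X=np.linalg.solve(A,b)
    return X,[np.linalg.norm(M@(X-C)) for C,M in rs]
E
python3 - <<'E'
from h import *
Z=dict(hotplate=0,collar=.08,mat=0,block_mid=.0225,vial_mid=.0475,conical_mid=.0525,dropper_mid=.046,beaker_mid=.035,bigflask_mid=.071,cylinder_mid=.075)
np.set_printoptions(precision=4,suppress=True)
for n,z in Z.items():
    for c in('top','scene'):
        for r in imaging.tip_of(c,n)[:3]:
            print(n,c,round(r['score'],2),np.array(r['location']),at_z(c,r['location'],z)[:2])
print(telemetry.read_state()['time'])
E
```

```text
hotplate top 0.63 [323.8 174.7] [ 0.6217 -0.0093]
hotplate top 0.51 [243.  187.4] [0.5842 0.2062]
hotplate scene 0.59 [289.7 218. ] [ 0.6094 -0.0098]
collar top 0.81 [328.  175.3] [ 0.6063 -0.0184]
collar scene 0.62 [284.7 195.7] [ 0.6119 -0.0217]
mat top 0.89 [246.1 188.2] [0.5822 0.1978]
mat scene 0.64 [347.5 261.9] [0.5749 0.1968]
mat scene 0.57 [287.7 217.7] [ 0.6131 -0.014 ]
mat scene 0.38 [370.4 215.9] [0.4296 0.1162]
block_mid scene 0.71 [369.5 213. ] [0.4388 0.1207]
block_mid scene 0.66 [292.6 131.3] [ 0.4083 -0.2877]
vial_mid top 0.5 [365.6 238.2] [ 0.4513 -0.1165]
vial_mid scene 0.83 [312.1 164.5] [ 0.465  -0.1034]
conical_mid top 0.98 [466.7 238. ] [ 0.4551 -0.3724]
conical_mid top 0.94 [417.5 244. ] [ 0.4382 -0.2473]
conical_mid scene 0.77 [265.8 118.4] [ 0.4595 -0.361 ]
conical_mid scene 0.7 [290.2 132. ] [ 0.4359 -0.2579]
conical_mid scene 0.5 [371.1 213.7] [0.4559 0.1437]
dropper_mid top 0.66 [316.6 240.4] [0.4441 0.0079]
dropper_mid scene 0.67 [345.7 183.6] [0.4354 0.0139]
beaker_mid top 0.67 [223.2 240.6] [0.4408 0.2468]
beaker_mid scene 0.67 [406.7 239. ] [0.4288 0.2504]
bigflask_mid top 0.89 [147.6 210.1] [0.5131 0.4315]
bigflask_mid scene 0.87 [445.2 299.7] [0.5015 0.4392]
cylinder_mid top 0.61 [491.9 194.7] [ 0.5636 -0.4317]
cylinder_mid scene 0.83 [226.9 114.5] [ 0.5601 -0.4255]
1.15
```

```bash
cat >> h.py <<'E'
np.set_printoptions(precision=4,suppress=True)
def Rz(a):  # tool down, jaw axis at yaw a
    c,s=np.cos(a),np.sin(a)
    return np.array([[c,s,0],[s,-c,0],[0,0,-1.]])
def shot(cam,name):
    m=imaging.camera_model(cam); im=imaging.read_camera(cam); cv2.imwrite(f'pics/{name}.png',im)
    np.savez(f'pics/{name}.npz',**m); return im,m
def st():
    s=telemetry.read_state(); print('t',round(s['time'],2),'p',s['ee_pos'],'F',s['contact_force'],'w',round(s['width'],4),'q',s['joints']); return s
E
python3 - <<'E'
from h import *
m=imaging.camera_model('wrist');R=cv2.Rodrigues(m['rvec'])[0];s=telemetry.read_state()
print('cam in tool',s['ee_rot'].T@(-R.T@m['tvec']-s['ee_pos']), s['ee_rot'].T@R.T)
for a in (0,np.pi/2,-np.pi/2,np.pi,.5,-.5):
    for p in ([.44,.12,.3],[.44,.12,.035],[.61,-.015,.12],[.44,-.25,.3],[.58,.2,.1]):
        print(round(a,2),p,planner.inverse_kinematics(p,Rz(a)))
E
```

```text
cam in tool [-0.0002 -0.0678 -0.175 ] [[ 1.     -0.0002  0.0004]
 [ 0.0001  0.9707  0.2403]
 [-0.0004 -0.2403  0.9707]]
0 [0.44, 0.12, 0.3] [ 0.0002 -0.2066  1.7766 -0.      1.5716  0.0002]
0 [0.44, 0.12, 0.035] [ 0.0002  0.0731  2.0658 -0.      1.0027  0.0002]
0 [0.61, -0.015, 0.12] [-0.2224  0.326   1.5787 -0.      1.2369 -0.2224]
0 [0.44, -0.25, 0.3] [-0.7559 -0.0695  1.6535 -0.      1.5575 -0.7559]
0 [0.58, 0.2, 0.1] [ 0.1354  0.3563  1.5825 -0.      1.2027  0.1354]
1.57 [0.44, 0.12, 0.3] [ 0.0002 -0.2066  1.7766 -0.      1.5716 -1.5706]
1.57 [0.44, 0.12, 0.035] [ 0.0002  0.0731  2.0658 -0.      1.0027 -1.5706]
1.57 [0.61, -0.015, 0.12] [-0.2224  0.326   1.5787 -0.      1.2369 -1.7932]
1.57 [0.44, -0.25, 0.3] [-0.7559 -0.0695  1.6535 -0.      1.5575 -2.3267]
1.57 [0.58, 0.2, 0.1] [ 0.1354  0.3563  1.5825 -0.      1.2027 -1.4354]
-1.57 [0.44, 0.12, 0.3] [ 0.0002 -0.2066  1.7766 -0.      1.5716  1.571 ]
-1.57 [0.44, 0.12, 0.035] [ 0.0002  0.0731  2.0658 -0.      1.0027  1.571 ]
-1.57 [0.61, -0.015, 0.12] [-0.2224  0.326   1.5787 -0.      1.2369  1.3484]
-1.57 [0.44, -0.25, 0.3] [-0
[... 389 characters left out ...]
2066  1.7766 -0.      1.5716 -0.4998]
0.5 [0.44, 0.12, 0.035] [ 0.0002  0.0731  2.0658 -0.      1.0027 -0.4998]
0.5 [0.61, -0.015, 0.12] [-0.2224  0.326   1.5787 -0.      1.2369 -0.7224]
0.5 [0.44, -0.25, 0.3] [-0.7559 -0.0695  1.6535 -0.      1.5575 -1.2559]
0.5 [0.58, 0.2, 0.1] [ 0.1354  0.3563  1.5825 -0.      1.2027 -0.3646]
-0.5 [0.44, 0.12, 0.3] [ 0.0002 -0.2066  1.7766 -0.      1.5716  0.5002]
-0.5 [0.44, 0.12, 0.035] [ 0.0002  0.0731  2.0658 -0.      1.0027  0.5002]
-0.5 [0.61, -0.015, 0.12] [-0.2224  0.326   1.5787 -0.      1.2369  0.2776]
-0.5 [0.44, -0.25, 0.3] [-0.7559 -0.0695  1.6535 -0.      1.5575 -0.2559]
-0.5 [0.58, 0.2, 0.1] [ 0.1354  0.3563  1.5825 -0.      1.2027  0.6354]
```

View pics/wrist0.png

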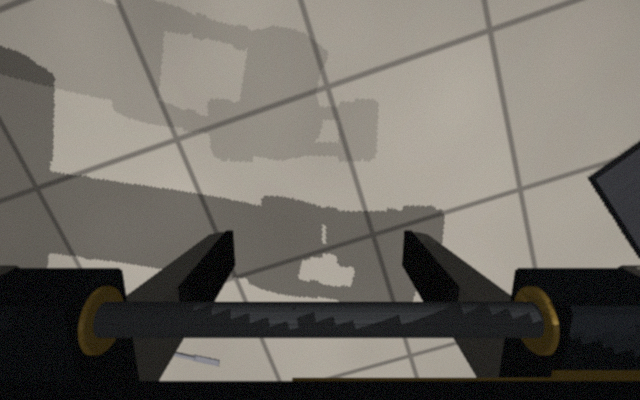

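Run:
```python
import cv2
im=cv2.imread('pics/top0.png')[140:270,200:440]
cv2.imwrite('pics/topc.png',cv2.resize(im,None,fx=3.3,fy=3.3,interpolation=cv2.INTER_CUBIC))
```

```text
(no output)
```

View pics/topc.png

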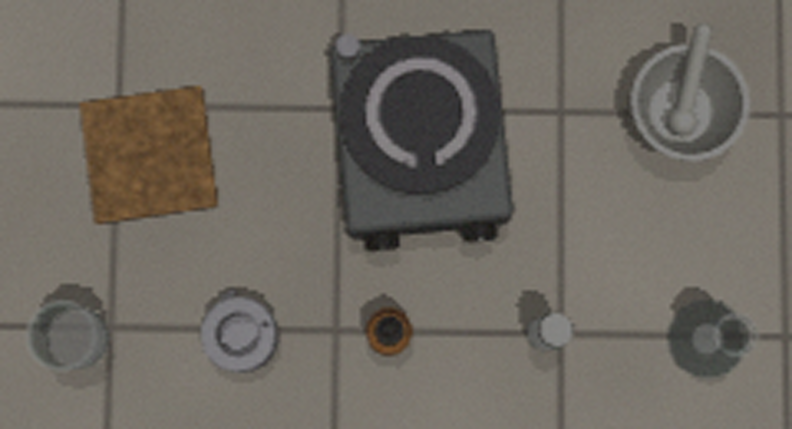

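Run:
```python
from h import *
arm.goto([.42,.04,.32],Rz(np.pi/2)); st()
im,m=shot('wrist','w1')
Z=dict(hotplate=0,collar=.08,mat=0,block_mid=.0225,vial_mid=.0475,conical_mid=.0525,dropper_mid=.046,beaker_mid=.035)
for n,z in Z.items():
    for r in imaging.tip_of('wrist',n)[:2]:
        print(n,round(r['score'],2),np.array(r['location']),at_z('wrist',r['location'],z,m)[:2])
st()
```

```text
t 3.2 p [0.42   0.0405 0.3199] F [0.6334 0.5199 0.0328] w 0.0921 q [-0.1922 -0.3065  1.8196  0.0002  1.6288 -1.7637]
hotplate 0.57 [283.6 281. ] [ 0.6053 -0.0154]
collar 0.93 [277.1 312.8] [ 0.613  -0.0166]
mat 0.9 [419.2 268.9] [0.5838 0.2037]
block_mid 0.72 [375.1 182.7] [0.4388 0.1228]
vial_mid 0.96 [204.9 185.3] [ 0.4379 -0.1141]
conical_mid 0.76 [104.8 190.6] [ 0.4444 -0.2488]
conical_mid 0.65 [ 18.4 201.5] [ 0.4597 -0.3692]
dropper_mid 0.89 [291.1 190.7] [0.4457 0.0034]
dropper_mid 0.23 [418.5 267.2] [0.5596 0.1873]
beaker_mid 0.89 [469.4 186.8] [0.4423 0.2536]
t 3.65 p [0.42   0.0401 0.32  ] F [0.1768 0.0152 0.264 ] w 0.092 q [-0.1929 -0.3067  1.8195  0.      1.6288 -1.764 ]
```

View pics/w1.png

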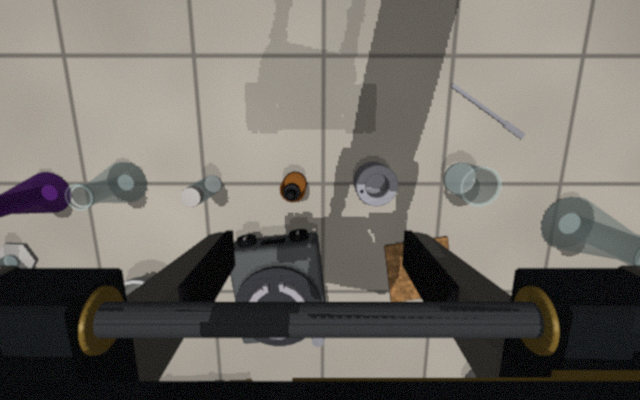

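Run:
```python
from h import *
arm.goto([.425,.121,.15],Rz(np.pi/2)); st()
im,m=shot('wrist','w2')
for n,z in dict(block_mid=.0225).items():
    for r in imaging.tip_of('wrist',n)[:2]:
        print(n,round(r['score'],2),np.array(r['location']),at_z('wrist',r['location'],z,m)[:2])
u=proj('wrist',[.439,.122,.045],m)[0];print(u)
x,y=map(int,u); c=im[max(0,y-80):y+80,x-100:x+100]; cv2.imwrite('pics/w2c.png',cv2.resize(c,None,fx=3.5,fy=3.5,interpolation=cv2.INTER_CUBIC)); print(x-100,max(0,y-80))
```

```text
t 4.42 p [0.4261 0.1207 0.1514] F [ 0.0298 -0.1966  1.801 ] w 0.0921 q [ 0.0021 -0.1449  2.018  -0.0003  1.2662 -1.5687]
block_mid 0.66 [322.4 204.1] [0.4349 0.1247]
[319.6077 214.9059]
219 134
```

View pics/w2c.png

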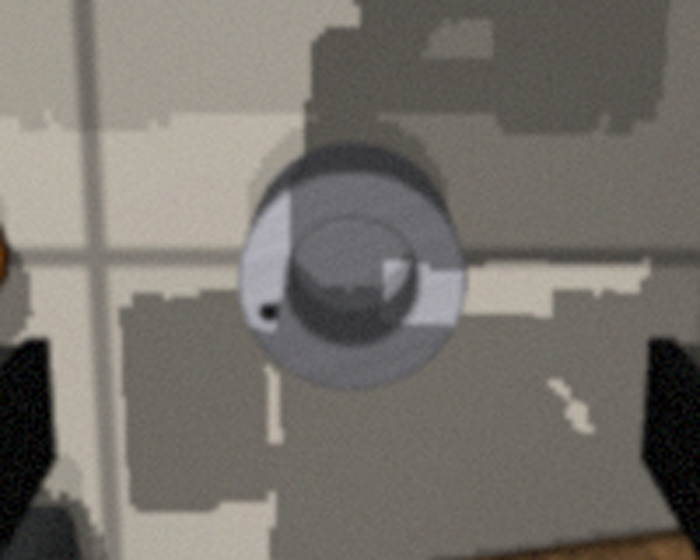

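Run:
```python
from h import *
arm.goto([.555,.121,.17],Rz(np.pi/2)); st()
im,m=shot('wrist','w3')
for n,z in dict(block_mid=.0225,mat=0).items():
    for r in imaging.tip_of('wrist',n)[:2]:
        print(n,round(r['score'],2),np.array(r['location']),at_z('wrist',r['location'],z,m)[:2])
u=proj('wrist',[.439,.122,.045],m)[0];print(u)
x,y=map(int,u); y0=max(0,y-80);c=im[y0:y+80,x-100:x+100]; cv2.imwrite('pics/w3c.png',cv2.resize(c,None,fx=4,fy=4,interpolation=cv2.INTER_CUBIC)); print(x-100,y0)
```

```text
t 5.12 p [0.5553 0.1205 0.1706] F [-0.4961  0.7517 -0.4191] w 0.0922 q [ 0.0011  0.1716  1.6587 -0.      1.311  -1.5689]
block_mid 0.86 [320.9  66.7] [0.4399 0.1232]
mat 0.87 [393.8 213.6] [0.5849 0.2022]
mat 0.32 [469.6  63.1] [0.4335 0.2675]
[319.684   61.3375]
219 0
```

View pics/w3c.png

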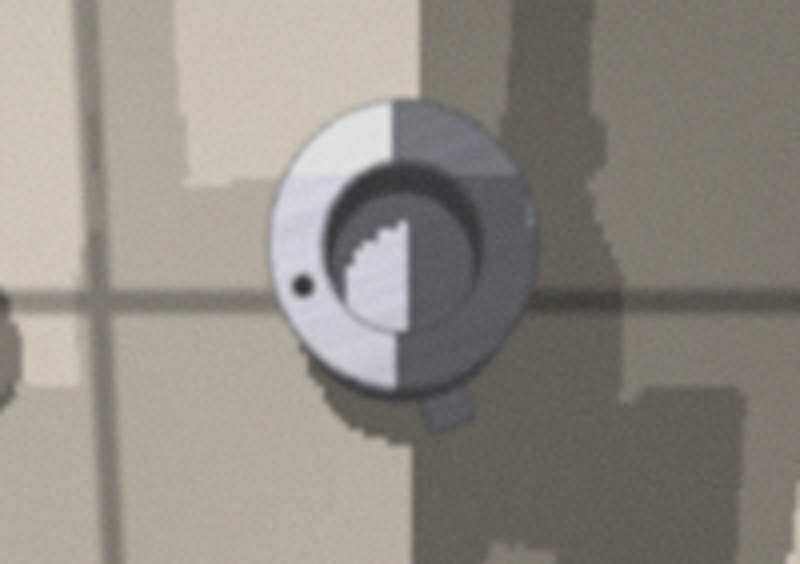

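View pics/w3.png

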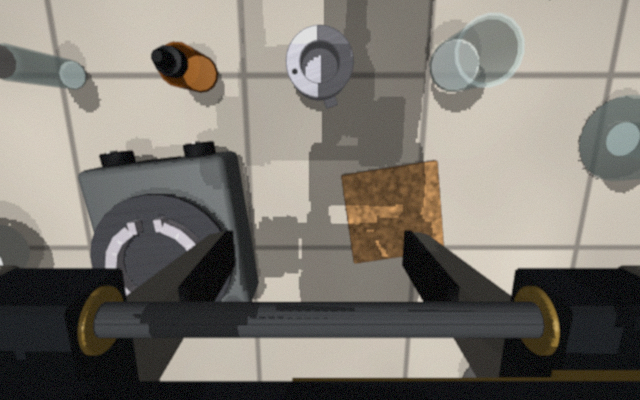

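Run:
```python
from h import *
m=dict(np.load('pics/w3.npz'))
f=lambda p,z:at_z('wrist',(p[0]/4+219,p[1]/4),z,m)[:2]
c=f((403,246),.045); l=(f((434,431),.008)+f((475,417),.008))/2; t=f((303,286),.045)
print('c',c,'hole rim',f((402,236),.045)); 
for a,b in ((410,433),):pass
print('lug',l,np.linalg.norm(l-c),np.arctan2(*(l-c)[::-1]),'thermo',np.linalg.norm(t-c),np.arctan2(*(t-c)[::-1]))
print(np.degrees(np.arctan2(*(f((434,431),.008)-f((475,417),.008)))))
# outlines: top extents
print(f((270,246),.045),f((538,246),.045),f((402,100),.045),f((402,390),.045))
# bottom width of lug pts
# hotplate from top image: housing corners (top at 0.08?) and collar gap
m2={k:v for k,v in imaging.camera_model('top').items()}
g=lambda u,v,z:at_z('top',(u/3.3+200,v/3.3+140),z,m2)[:2]
print('ringcentre',g(421,112,.09),'gap',g(427,163,.09))
print('ring LRTB',g(365,112,.09),g(477,112,.09),g(421,57,.09))
print('front edge corners',g(350,236,.0),g(512,216,.0))
m1=dict(np.load('pics/w1.npz'))
# mat corners
for p in((82,103),(203,87),(217,207),(95,222)): print('mat',g(*p,.008))
w=lambda u,v,z:at_z('wrist',(u,v),z,m)[:2]
print('w3 mat corners',[w(*p,.008) for p in((342,176),(437,161),(354,263))])
print('housing front',w(80,172,.07),w(235,151,.07))
```

```text
c [0.4391 0.1221] hole rim [0.4372 0.1218]
lug [0.4736 0.1348] 0.03677270298799976 0.3536493542099862 thermo 0.022605129752203315 -1.2146003111516894
161.8246863566565
[0.4391 0.0941] [0.4391 0.1505] [0.4112 0.1218] [0.4681 0.1218]
ringcentre [ 0.608 -0.017] gap [ 0.5691 -0.0219]
ring LRTB [0.6073 0.0253] [ 0.6086 -0.0593] [ 0.6503 -0.0166]
front edge corners [0.5219 0.0367] [ 0.5399 -0.0938]
mat [0.6259 0.2547]
mat [0.6405 0.1574]
mat [0.5429 0.1435]
mat [0.5295 0.2406]
w3 mat corners [array([0.5425, 0.1451]), array([0.5273, 0.2411]), array([0.6387, 0.1598])]
housing front [ 0.5288 -0.0779] [0.5116 0.0523]
```

Run:
```python
from h import *
arm.goto([.655,-.017,.2],Rz(np.pi/2)); st()
im,m=shot('wrist','w4')
for n,z in dict(collar=.08,hotplate=0).items():
    for r in imaging.tip_of('wrist',n)[:2]:
        print(n,round(r['score'],2),np.array(r['location']),at_z('wrist',r['location'],z,m)[:2])
u=proj('wrist',[.609,-.017,.09],m)[0];print(u)
x,y=map(int,u); y0=max(0,y-80);c=im[y0:y+80,x-100:x+100]; cv2.imwrite('pics/w4c.png',cv2.resize(c,None,fx=4,fy=4,interpolation=cv2.INTER_CUBIC)); print(x-100,y0)
```

```text
t 5.99 p [ 0.654  -0.0159  0.1996] F [ 0.0331  0.1908 -0.5487] w 0.0921 q [-0.209   0.3682  1.3632  0.0008  1.4118 -1.7802]
collar 0.93 [316.6 144.9] [ 0.6066 -0.017 ]
hotplate 0.86 [317.8 139. ] [ 0.6057 -0.016 ]
[316.6183 148.5488]
216 68
```

View pics/w4c.png

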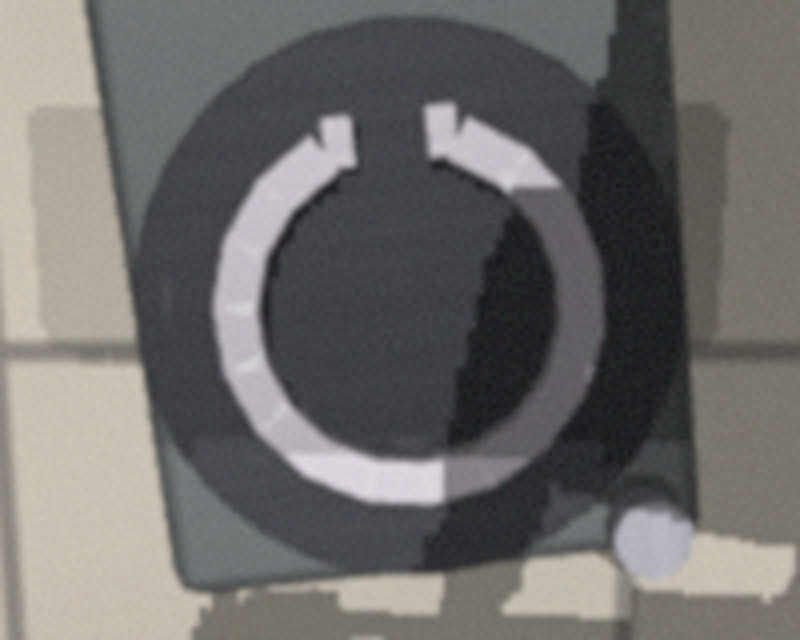

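Run:
```python
from h import *
m=dict(np.load('pics/w4.npz'))
f=lambda p,z:at_z('wrist',(p[0]/4+216,p[1]/4+68),z,m)[:2]
# inner circle (top edge where visible) & outer
from scipy.optimize import least_squares
out=np.array([f(p,.09) for p in((214,308),(232,385),(285,458),(360,500),(445,505),(530,467),(592,385),(605,300),(590,225),(555,180),(465,118),(255,188),(308,137))])
r=least_squares(lambda v:np.hypot(*(out-v[:2]).T)-v[2],[.6,0,.04]);print('outer',r.x,np.abs(r.fun).max())
inn=np.array([f(p,.09) for p in((262,308),(275,378),(310,425),(370,455),(445,455),(505,425),(550,360),(555,290),(515,190),(300,195))])
r=least_squares(lambda v:np.hypot(*(inn-v[:2]).T)-v[2],[.6,0,.03]);print('inner',r.x,np.abs(r.fun).max())
pl=np.array([f(p,.08) for p in((133,310),(160,190),(240,80),(410,15),(560,65),(690,330),(150,400),(230,510),(420,572),(540,545))])
r=least_squares(lambda v:np.hypot(*(pl-v[:2]).T)-v[2],[.6,0,.06]);print('plate',r.x,np.abs(r.fun).max())
c=r.x[:2]
a,b=f((352,120),.09),f((424,107),.09); a2,b2=f((356,166),.09),f((430,160),.09)
for q in((a+b)/2,(a2+b2)/2): print('gap',q)
print('gapdir', np.linalg.norm(a-b))
# edges
e=[f((162,430),.075),f((95,60),.075)]
print('left edge yaw',np.arctan2(*(e[0]-e[1])[::-1]))
e=[f((690,440),.075),f((668,60),.075)]
print('right edge yaw',np.arctan2(*(e[0]-e[1])[::-1]))
e=[f((200,588),.075),f((600,550),.075)]
print('back edge yaw',-np.arctan2(*(e[1]-e[0])))
mt=imaging.camera_model('top')
print('post',tri([ray('top',(305,153),mt),ray('wrist',(652/4+216,538/4+68),m)]))
im=cv2.imread('pics/scene0.png')[100:300,220:440]
cv2.imwrite('pics/sc.png',cv2.resize(im,None,fx=3,fy=3))
```

```text
outer [ 0.6076 -0.0153  0.0414] 0.0007245485584734535
inner [ 0.6063 -0.0157  0.0321] 0.0010735677802668278
plate [ 0.6074 -0.0151  0.0604] 0.0012257611986323663
gap [ 0.5668 -0.0199]
gap [ 0.5765 -0.0189]
gapdir 0.0149262397318545
left edge yaw 0.13440059151151768
right edge yaw 0.10760907420380296
back edge yaw 0.09785483792065246
post (array([0.6618, 0.0407, 0.0745]), [np.float64(0.0019374348896511622), np.float64(0.001937434889651372)])
```

View pics/sc.png

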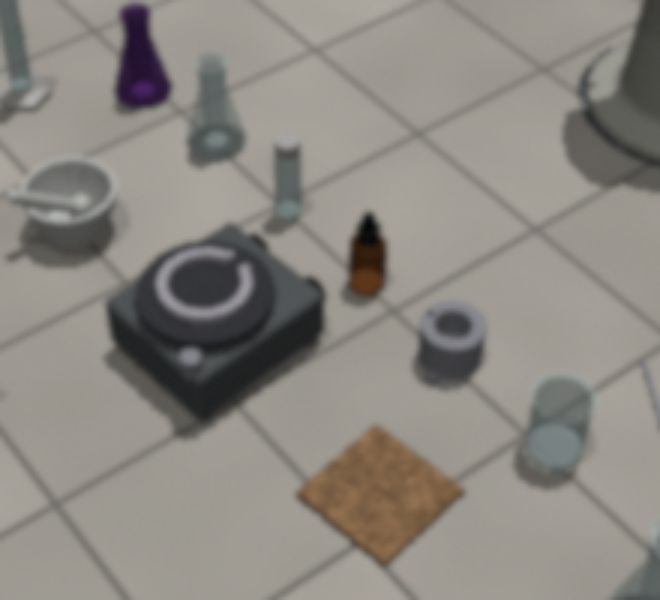

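Run:
```python
from h import *
a0=-np.pi/2
arm.goto([.4393,.1221,.13],Rz(a0))
arm.move_straight([.4393,.1221,.036],velocity=.12); st()
arm.clamp(); st()
arm.move_straight([.4393,.1221,.16],velocity=.15); st()
shot('wrist','w5')
```

```text
t 9.9 p [0.44   0.1221 0.0367] F [ 0.3337  0.1884 -0.3673] w 0.0915 q [0.005  0.0703 2.0647 0.     1.0052 1.5758]
t 10.55 p [0.4394 0.122  0.0362] F [-0.208  -0.318   1.9168] w 0.0562 q [ 0.005   0.0707  2.0655 -0.0002  1.0052  1.5758]
t 11.53 p [0.4383 0.1221 0.1587] F [-0.3523 -0.3406 -2.2723] w 0.0558 q [ 0.005  -0.1143  1.9753 -0.      1.283   1.5758]
```

View pics/w5.png

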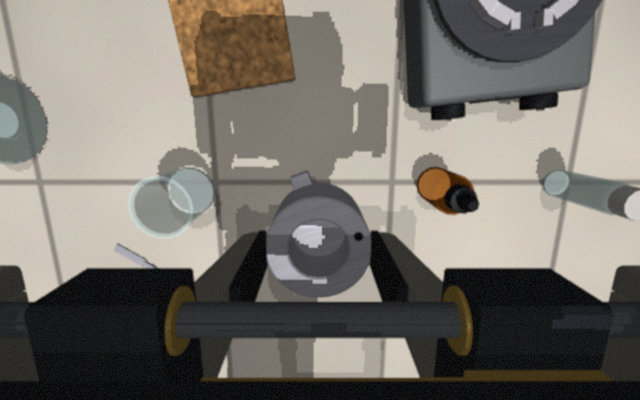

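Run:
```python
import cv2
im=cv2.imread('pics/w5.png')[160:310,240:400]
cv2.imwrite('pics/w5c.png',cv2.resize(im,None,fx=4,fy=4,interpolation=cv2.INTER_CUBIC))
```

```text
(no output)
```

View pics/w5c.png

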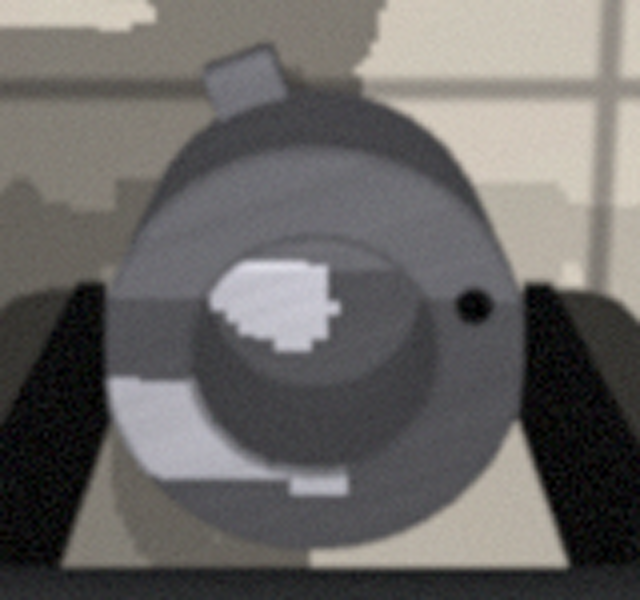

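Run:
```python
from h import *
m=dict(np.load('pics/w5.npz'))
f=lambda p,z:at_z('wrist',(p[0]/4+240,p[1]/4+160),z,m)[:2]
zt=.1587+.0088; zl=zt-.045+.008
from scipy.optimize import least_squares
P=np.array([f(p,zt) for p in((106,310),(525,310),(316,145),(316,548),(180,190),(460,190),(165,475),(480,460))])
r=least_squares(lambda v:np.hypot(*(P-v[:2]).T)-v[2],[.44,.12,.03]);print(r.x,np.abs(r.fun).max());c=r.x[:2]
t=f((474,306),zt)
for dz in (0,):
    l1,l2=f((206,68),zl),f((270,45),zl); l=(l1+l2)/2
    print('lug',np.linalg.norm(l-c),np.arctan2(*(l-c)[::-1]),'edge',np.arctan2(*(l1-l2)[::-1])-np.pi/2, np.linalg.norm(l1-l2))
print('thermo+90',np.arctan2(*(t-c)[::-1])+np.pi/2,np.linalg.norm(t-c))
```

```text
[0.4394 0.1217 0.0282] 0.0010691839586508302
lug 0.035553166887915225 0.3446300160284932 edge 0.34616302730695536 0.01052485585075061
thermo+90 0.2875831916003144 0.021679131599527123
```

Run:
```python
from h import *
a=1.341
arm.goto([.4893,.09,.17],Rz(-.5))
arm.goto([.6082,-.0153,.16],Rz(a)); arm.move_straight([.6082,-.0153,.132],velocity=.1)
s=st(); f0=s['contact_force'][2]; print(s['ee_rot'][:,0])
for z in (.129,.127,.125,.123,.121,.119,.117,.1155):
    arm.move_straight([.6082,-.0153,z],velocity=.05); s=telemetry.read_state(); print(z,s['ee_pos'],s['contact_force'],round(s['time'],2))
    if s['contact_force'][2]-f0>12: print('contact');break
```

```text
t 14.81 p [ 0.6077 -0.0151  0.1313] F [ 0.7379  0.0635 -2.4204] w 0.0555 q [-0.2234  0.3096  1.5755 -0.      1.258  -1.5645]
[ 0.2277  0.9737 -0.    ]
0.129 [ 0.6084 -0.0154  0.1294] [-0.0692 -0.4073 -2.6909] 15.06
0.127 [ 0.6082 -0.0153  0.127 ] [-0.2889  0.159  -2.2541] 15.31
0.125 [ 0.6081 -0.0153  0.1248] [-0.3216 -1.5383 -3.101 ] 15.56
0.123 [ 0.6081 -0.0153  0.1228] [-0.223   1.1756 -2.6148] 15.81
0.121 [ 0.608  -0.0152  0.1208] [ 0.8818 -0.9532 -2.4432] 16.06
0.119 [ 0.608  -0.0153  0.1188] [-1.2625  0.2712 -2.2796] 16.31
0.117 [ 0.608  -0.0153  0.1168] [ 0.4917 -0.4752 -2.4486] 16.56
0.1155 [ 0.6085 -0.0154  0.1161] [-1.0759  0.2442  2.455 ] 16.81
```

Run:
```python
from h import *
arm.release(); st()
arm.move_straight([.6082,-.0153,.2],velocity=.15)
arm.goto([.67,-.017,.22],Rz(np.pi/2)); st()
im,m=shot('wrist','w6')
for r in imaging.tip_of('wrist','block_mid')[:1]: print(r['score'],at_z('wrist',r['location'],.1025,m))
cv2.imwrite('pics/w6c.png',cv2.resize(im[50:230,200:440],None,fx=3.3,fy=3.3,interpolation=cv2.INTER_CUBIC))
arm.goto([.445,-.1141,.2],Rz(np.pi/2)); st()
im,m=shot('wrist','w7')
for r in imaging.tip_of('wrist','vial_mid')[:1]: print(r['score'],at_z('wrist',r['location'],.0475,m))
```

```text
t 17.49 p [ 0.6082 -0.0153  0.1155] F [-0.0878  0.4828 -0.0531] w 0.0916 q [-0.2235  0.3266  1.5875 -0.      1.2275 -1.5645]
t 18.57 p [ 0.6697 -0.0169  0.218 ] F [-0.5377 -0.3151 -0.5167] w 0.0922 q [-0.2052  0.3992  1.2869 -0.      1.4584 -1.7752]
0.61 [ 0.6079 -0.0137  0.1025]
t 19.64 p [ 0.4456 -0.1141  0.2005] F [0.5286 0.8742 0.5572] w 0.0921 q [-0.5145 -0.1439  1.917   0.0003  1.3672 -2.0853]
```

View pics/w6c.png

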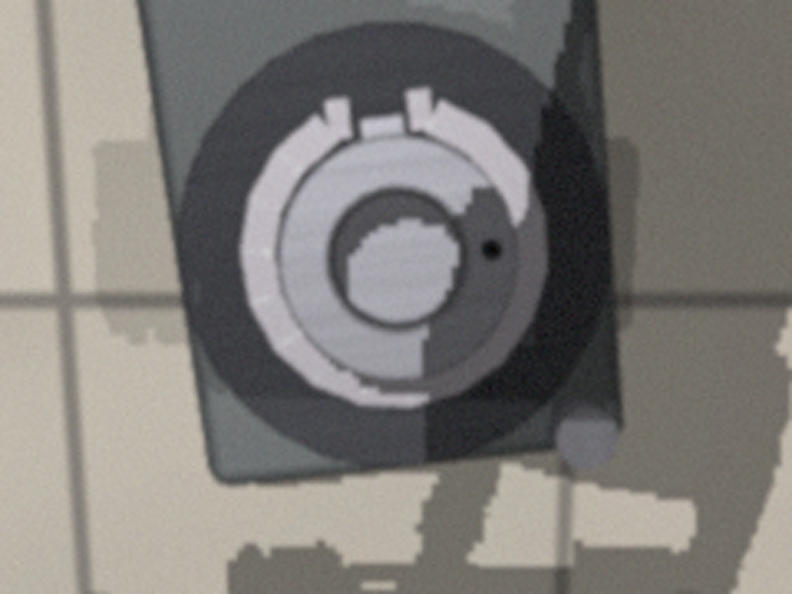

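View pics/w7.png

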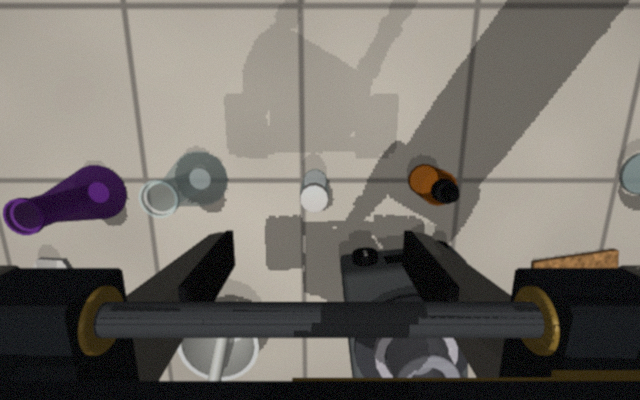

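Run:
```python
from h import *
m=dict(np.load('pics/w6.npz'))
f=lambda p,z:at_z('wrist',(p[0]/3.3+200,p[1]/3.3+50),z,m)[:2]
print('hole',f((397,256),.125), f((328,256),.125)-f((466,256),.125),'block outer',(f((277,258),.125)+f((519,258),.125))/2,(f((398,136),.125)+f((398,380),.125))/2,'collar',(f((240,250),.09)+f((548,250),.09))/2)
m=dict(np.load('pics/w7.npz'))
im=cv2.imread('pics/w7.png')
cv2.imwrite('pics/w7c.png',cv2.resize(im[150:230,270:360],None,fx=6,fy=6,interpolation=cv2.INTER_CUBIC))
print('vial',at_z('wrist',(314,196.5),.095,m),at_z('wrist',(315,179),.0,m))
for r in imaging.silhouettes('wrist','vial_mid')[:1]: print(r['bbox'],r['score'])
```

```text
hole [ 0.6069 -0.0151] [-0.     -0.0329] block outer [ 0.6073 -0.0148] [ 0.6081 -0.0148] collar [ 0.6059 -0.0156]
vial [ 0.4415 -0.1176  0.095 ] [ 0.4427 -0.1177  0.    ]
[299.3, 166.2, 328.5, 212.4] 0.98
```

View pics/w7c.png

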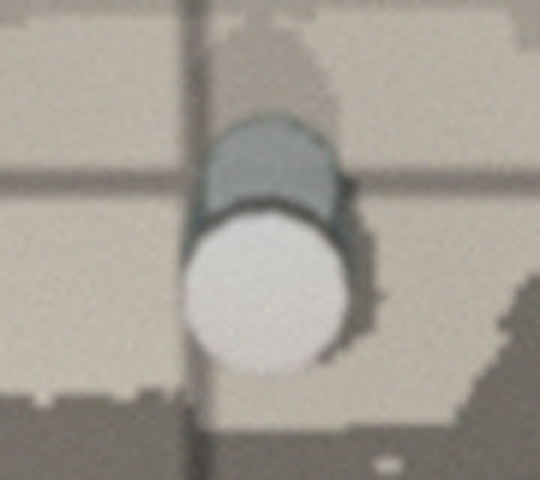

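Run:
```python
from h import *
m=dict(np.load('pics/w7.npz'))
v=at_z('wrist',(314.3,198.7),.095,m)[:2]; print(v)
R=Rz(np.pi/2)
arm.goto([v[0],v[1],.15],R)
arm.move_straight([v[0],v[1],.058],velocity=.12)
arm.clamp(); st()
arm.move_straight([v[0],v[1],.2],velocity=.15); st()
im,m=shot('wrist','w8')
cv2.imwrite('pics/w8c.png',cv2.resize(im[180:340,240:400],None,fx=4,fy=4,interpolation=cv2.INTER_CUBIC))
```

```text
[ 0.4434 -0.1174]
t 22.02 p [ 0.4434 -0.1174  0.058 ] F [ 0.0239 -0.6094 -0.9128] w 0.0264 q [-0.5233  0.0378  2.0481 -0.      1.0557 -2.094 ]
t 23.12 p [ 0.4428 -0.117   0.1989] F [-0.5503  0.5513 -0.0856] w 0.0265 q [-0.5232 -0.145   1.9212  0.      1.3674 -2.0941]
```

View pics/w8c.png

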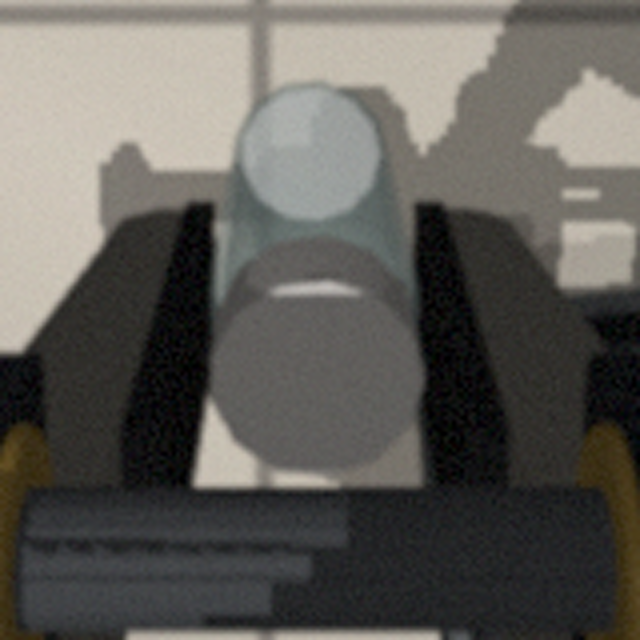

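Run:
```python
from h import *
m=dict(np.load('pics/w8.npz'))
f=lambda p,z:at_z('wrist',(p[0]/4+240,p[1]/4+180),z,m)
cap=np.mean([f(p,.2359) for p in((211,375),(426,375),(318,278),(318,472))],0)
print('cap',[f(p,.2359)[:2] for p in((211,375),(426,375),(318,278),(318,472))],cap)
b=[f(p,.1409)[:2] for p in((238,152),(382,152),(311,83),(311,222))];print('base',b,np.mean(b,0))
```

```text
cap [array([ 0.442 , -0.1285]), array([ 0.442 , -0.1042]), array([ 0.4304, -0.1164]), array([ 0.4542, -0.1164])] [ 0.4422 -0.1164  0.2359]
base [array([ 0.4438, -0.1305]), array([ 0.4438, -0.1043]), array([ 0.4308, -0.1172]), array([ 0.4573, -0.1172])] [ 0.4439 -0.1173]
```

Run:
```python
from h import *
R=Rz(np.pi/2); p=[.6073,-.0150]
arm.goto([*p,.22],R); arm.move_straight([*p,.19],velocity=.1)
s=st(); f0=s['contact_force']
for z in (.186,.183,.18,.176,.172,.168,.164,.160,.157,.155,.154,.153,.1525):
    arm.move_straight([*p,z],velocity=.06); s=telemetry.read_state(); d=s['contact_force']-f0; print(z,s['ee_pos'],d)
    if d[2]>8: print('contact');break
st()
```

```text
t 24.43 p [ 0.6066 -0.0155  0.1897] F [ 0.2766  0.0081 -0.1567] w 0.0266 q [-0.2244  0.2542  1.5236 -0.      1.3647 -1.7942]
0.186 [ 0.6074 -0.0151  0.1863] [-0.0005  0.3491 -0.3072]
0.183 [ 0.6072 -0.0149  0.1828] [-0.5465  0.1971  0.1404]
0.18 [ 0.6071 -0.0149  0.1797] [0.699  0.5031 0.4383]
0.176 [ 0.607  -0.0149  0.1755] [-0.2849 -0.6873  0.6808]
0.172 [ 0.607  -0.0149  0.1716] [ 0.7574 -0.1894 -0.3569]
0.168 [ 0.6071 -0.015   0.1676] [-0.1343 -0.8343 -0.2426]
0.164 [ 0.607  -0.0149  0.1636] [-0.583  0.166 -0.036]
0.16 [ 0.6071 -0.0149  0.1596] [-0.6753 -0.6562  0.3099]
0.157 [ 0.6071 -0.0149  0.1567] [ 0.7265 -0.1335  0.0088]
0.155 [ 0.6072 -0.015   0.1548] [-0.4003  0.9873 -0.3768]
0.154 [ 0.6073 -0.015   0.1539] [-0.4036  0.357  -0.4072]
0.153 [ 0.6073 -0.015   0.153 ] [-0.355   0.0231  1.2155]
0.1525 [ 0.6076 -0.0151  0.1529] [-0.6164  0.0145  2.8263]
t 27.68 p [ 0.6076 -0.0151  0.1529] F [-0.3398  0.0226  2.6696] w 0.0265 q [-0.2234  0.2864  1.5594  0.      1.2951 -1.7941]
```

Run:
```python
from h import *
R=Rz(np.pi/2)
arm.release()
arm.move_straight([.6073,-.015,.27],velocity=.2)
arm.goto([.445,-.2,.24],R); st()
im,m=shot('wrist','w9')
for n,z in dict(conical_mid=.0525,dropper_mid=.046).items():
    for r in imaging.tip_of('wrist',n)[:2]: print(n,r['score'],at_z('wrist',r['location'],z,m))
im,m=shot('scene','s9'); cv2.imwrite('pics/s9c.png',cv2.resize(im[100:300,220:440],None,fx=3,fy=3,interpolation=cv2.INTER_CUBIC))
```

```text
t 30.43 p [ 0.4455 -0.1995  0.2398] F [-0.2587  0.2252 -0.7627] w 0.0917 q [-0.6695 -0.092   1.7918  0.0005  1.4421 -2.2409]
conical_mid 0.7 [ 0.4581 -0.3639  0.0525]
conical_mid 0.55 [ 0.4417 -0.2471  0.0525]
dropper_mid 0.88 [0.4452 0.0016 0.046 ]
```

View pics/w9.png

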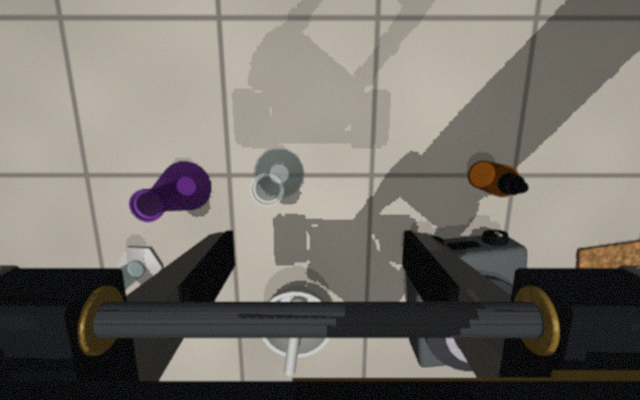

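View pics/s9c.png

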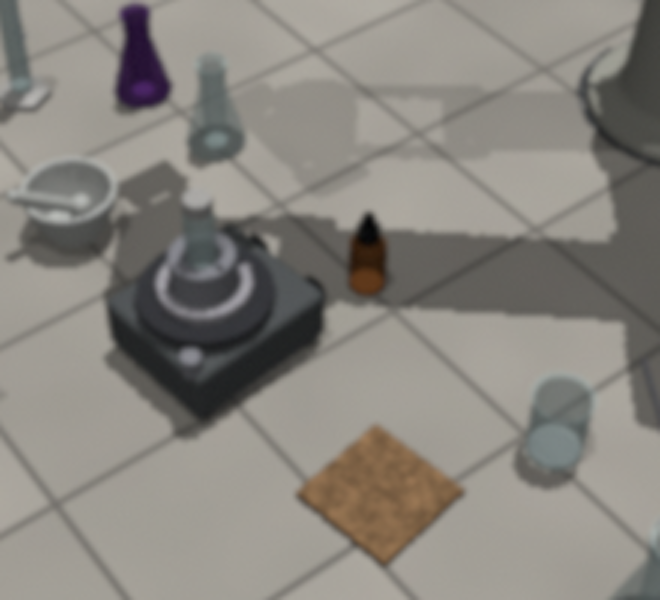

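Run:
```python
from h import *
m=dict(np.load('pics/w9.npz'))
im=cv2.imread('pics/w9.png'); cv2.imwrite('pics/w9c.png',cv2.resize(im[135:215,235:320],None,fx=7,fy=7,interpolation=cv2.INTER_CUBIC))
print(at_z('wrist',(267.5,188),.105,m),at_z('wrist',(279,174),0,m))
```

```text
[ 0.4397 -0.2474  0.105 ] [ 0.4428 -0.2485  0.    ]
```

View pics/w9c.png

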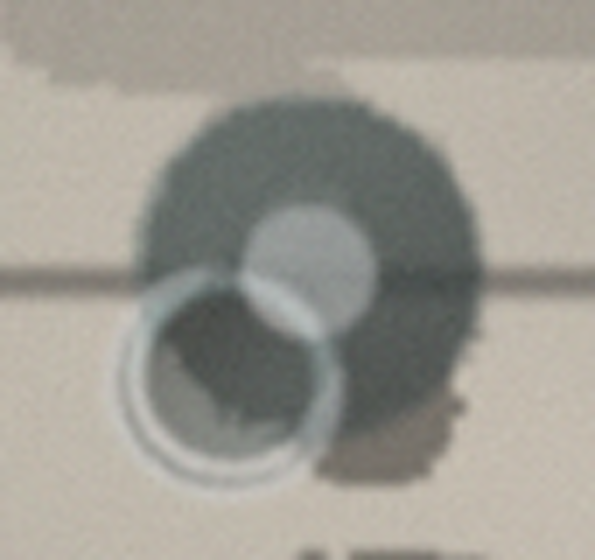

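Run:
```python
from h import *
R=Rz(np.pi/2); p=[.4408,-.2478]
arm.goto([*p,.17],R); arm.move_straight([*p,.091],velocity=.12)
arm.clamp(); st()
arm.move_straight([*p,.23],velocity=.15); st()
shot('wrist','w10')
arm.goto([.44,.0,.23],R)
arm.goto([.50,.2,.23],R)
arm.goto([.584,.2,.16],R); st()
shot('wrist','w11')
```

```text
t 32.83 p [ 0.4408 -0.2479  0.091 ] F [-0.932  -1.1692  0.5118] w 0.031 q [-0.7515  0.1061  1.9004 -0.0001  1.135  -2.3223]
t 33.91 p [ 0.4403 -0.2473  0.2288] F [-0.7063  0.6603 -0.0046] w 0.0307 q [-0.7515 -0.0375  1.7617 -0.      1.4196 -2.3224]
t 36.3 p [0.5838 0.1984 0.16  ] F [ 1.3062 -0.2025 -0.2536] w 0.0308 q [ 0.132   0.3035  1.5238 -0.0001  1.3156 -1.4365]
```

View pics/w11.png

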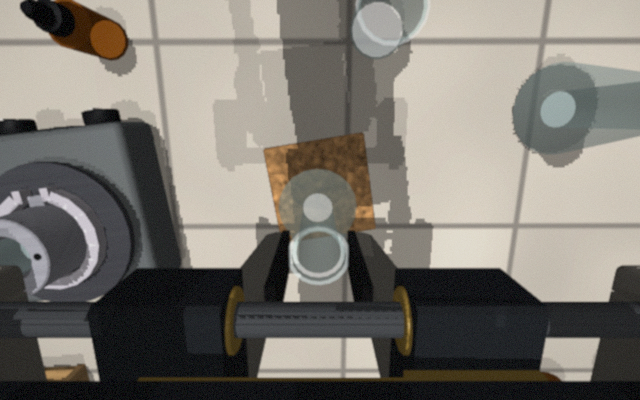

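Run:
```python
from h import *
m=dict(np.load('pics/w11.npz'))
im=cv2.imread('pics/w11.png'); cv2.imwrite('pics/w11c.png',cv2.resize(im[120:300,230:410],None,fx=3.3,fy=3.3,interpolation=cv2.INTER_CUBIC))
print(at_z('wrist',(319,255),.174,m),at_z('wrist',(318,205),.069,m),at_z('wrist',(281,205),.069,m),at_z('wrist',(356,205),.069,m))
print(at_z('wrist',(264,149),.008,m),at_z('wrist',(363,133),.008,m))
```

```text
[0.5836 0.1989 0.174 ] [0.5834 0.1984 0.069 ] [0.5833 0.1678 0.069 ] [0.5834 0.2297 0.069 ]
[0.5424 0.1458 0.008 ] [0.5274 0.2418 0.008 ]
```

View pics/w11c.png

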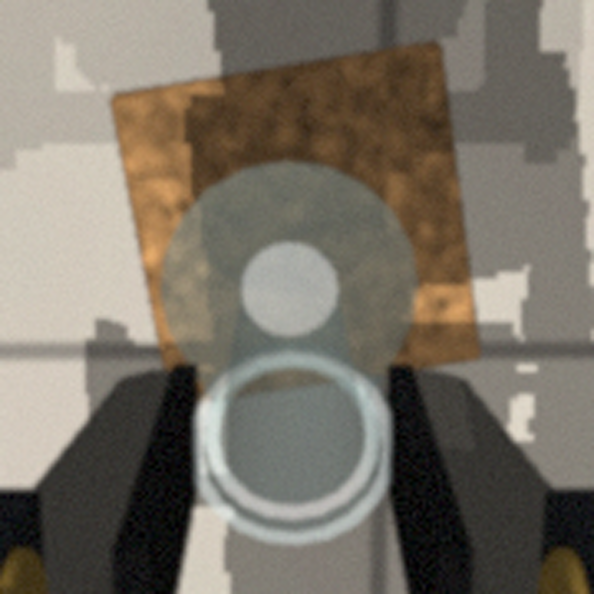

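Run:
```python
from h import *
p=[.584,.2005]
arm.move_straight([*p,.104],velocity=.1); f0=st()['contact_force']
for z in (.101,.0995,.0985,.0975,.0965):
    arm.move_straight([*p,z],velocity=.05); s=telemetry.read_state(); d=s['contact_force']-f0; print(z,s['ee_pos'],d)
    if d[2]>2.0: print('contact');break
arm.release(); st()
arm.move_straight([*p,.2],velocity=.15)
R=Rz(np.pi)
print(planner.inverse_kinematics([.445,.003,.2],Rz(0)))
arm.goto([.445,.04,.2],Rz(np.pi/2)); st()
im,m=shot('wrist','w12')
for n,z in dict(conical_mid=.0605,dropper_mid=.046).items():
    for r in imaging.tip_of('wrist',n)[:2]: print(n,r['score'],at_z('wrist',r['location'],z,m))
im,m=shot('top','t12'); 
for r in imaging.tip_of('top','conical_mid')[:3]: print('top',r['score'],at_z('top',r['location'],.0605,m))
```

```text
t 37.06 p [0.5844 0.2006 0.1047] F [ 0.1176  0.2313 -1.002 ] w 0.0309 q [ 0.1354  0.3606  1.5671 -0.      1.2129 -1.4356]
0.101 [0.5842 0.2005 0.1014] [0.2181 0.3221 0.0385]
0.0995 [0.584  0.2005 0.0995] [-0.319  -1.0454 -0.4069]
0.0985 [0.5844 0.2005 0.099 ] [-0.1927 -0.9926  2.4741]
contact
t 38.8 p [0.584  0.2005 0.0985] F [ 0.398   0.8295 -0.6236] w 0.0918 q [ 0.1353  0.3675  1.5714 -0.      1.2028 -1.4355]
[-0.2661 -0.1851  1.954  -0.      1.3727 -0.2661]
t 40.48 p [0.4455 0.0403 0.1999] F [ 0.5854  0.2106 -0.5163] w 0.0917 q [-0.1814 -0.1787  1.9486  0.0004  1.3715 -1.7523]
dropper_mid 0.67 [0.4453 0.0025 0.046 ]
top 0.73 [ 0.4619 -0.363   0.0605]
top 0.69 [0.5797 0.1962 0.0605]
```

View pics/w12.png

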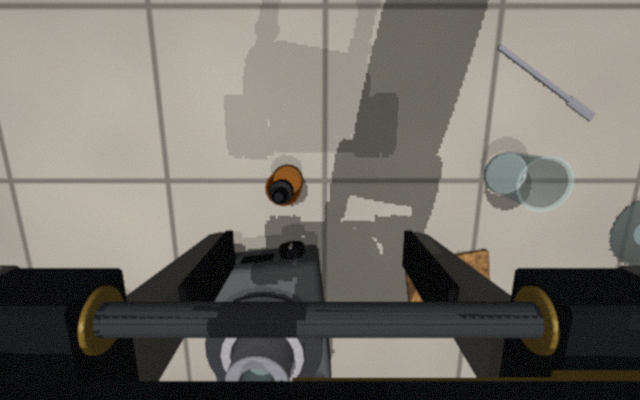

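Run:
```python
from h import *
m=dict(np.load('pics/w12.npz'))
print(at_z('wrist',(280,190),.09,m),at_z('wrist',(279.5,190),.075,m))
p=[.4452,.0022]; R=Rz(0)
arm.goto([*p,.16],R); arm.move_straight([*p,.036],velocity=.12)
arm.clamp(); st()
arm.move_straight([*p,.16],velocity=.15); st()
arm.goto([.50,.0927,.17],Rz(.11))
arm.goto([.5957,.0927,.15],Rz(.11)); st()
shot('wrist','w13')
```

```text
[0.4364 0.0071 0.09  ] [0.4395 0.0049 0.075 ]
t 44.15 p [0.4451 0.0022 0.0359] F [-0.2302  0.326   0.643 ] w 0.0345 q [-0.2677  0.0432  2.095  -0.      1.0037 -0.2677]
t 45.12 p [0.4444 0.0024 0.1589] F [ 0.2656 -0.4081 -0.5891] w 0.0345 q [-0.2678 -0.1452  2.0027  0.      1.2861 -0.2678]
t 46.11 p [0.5949 0.0915 0.1488] F [-0.0044 -0.2813 -1.1947] w 0.0342 q [-0.0478  0.2787  1.5773 -0.0002  1.2885 -0.156 ]
```

View pics/w13.png

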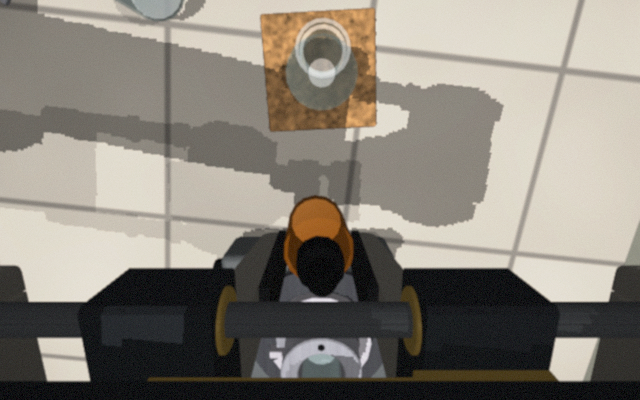

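Dropper is held upright at about (320, 230), and the flask sits centred on the mat at (322, 75). Next I set the dropper down.

Run:
```python
from h import *
p=[.5957,.0927]
arm.move_straight([*p,.045],velocity=.1); f0=st()['contact_force']
for z in (.040,.038,.0368,.036,.0352):
    arm.move_straight([*p,z],velocity=.05); s=telemetry.read_state(); d=s['contact_force']-f0; print(z,s['ee_pos'],d)
    if d[2]>2.0: print('contact');break
arm.release(); st()
arm.move_straight([*p,.2],velocity=.12)
arm.goto([.53,.09,.30],Rz(np.pi/2)); st()
im,m=shot('wrist','w14')
for n,z in dict(block_mid=.1025,vial_mid=.1425,conical_mid=.0605,dropper_mid=.046,mat=0,collar=.08).items():
    for r in imaging.tip_of('wrist',n)[:1]: print(n,r['score'],at_z('wrist',r['location'],z,m))
arm.goto([.3,.35,.35],Rz(np.pi/2))
im,m=shot('top','t14'); cv2.imwrite('pics/t14c.png',cv2.resize(im[120:280,120:500],None,fx=2.1,fy=2.1,interpolation=cv2.INTER_CUBIC))
for n,z in dict(block_mid=.1025,vial_mid=.1425,conical_mid=.0605,dropper_mid=.046,mat=0,collar=.08,beaker_mid=.035,bigflask_mid=.071,cylinder_mid=.075).items():
    for r in imaging.tip_of('top',n)[:2]: print('top',n,r['score'],at_z('top',r['location'],z,m))
im,m=shot('scene','s14'); cv2.imwrite('pics/s14c.png',cv2.resize(im[100:300,220:440],None,fx=3,fy=3,interpolation=cv2.INTER_CUBIC))
```

```text
t 47.36 p [0.5965 0.0927 0.0459] F [ 0.6091  0.715  -0.3686] w 0.0349 q [-0.0458  0.4014  1.6423 -0.      1.0961 -0.1559]
0.04 [0.5955 0.0927 0.0398] [-0.7383 -0.1811 -0.301 ]
0.038 [0.5956 0.0927 0.0379] [-0.1952 -1.0874 -0.2223]
0.0368 [0.5957 0.0927 0.0367] [-0.7811 -1.0762 -1.3146]
0.036 [0.5958 0.0927 0.036 ] [-0.6245 -0.2269 -0.6987]
0.0352 [0.5958 0.0927 0.0359] [-2.7299 -0.4927  5.2363]
contact
t 49.55 p [0.5957 0.0927 0.0352] F [-0.0639 -0.515   0.1553] w 0.0917 q [-0.0459  0.4163  1.6468  0.      1.0785 -0.1558]
t 52.4 p [0.5299 0.09   0.2995] F [ 0.5765 -0.1991  0.5618] w 0.0915 q [-0.0568  0.0154  1.5714 -0.      1.5556 -1.6267]
block_mid 0.89 [ 0.6065 -0.0149  0.1025]
vial_mid 0.29 [0.4449 0.21   0.1425]
conical_mid 0.9 [0.5844 0.1998 0.0605]
dropper_mid 0.8 [0.5956 0.0908 0.046 ]
top block_mid 0.83 [ 0.608  -0.0145  0.1025]
top vial_mid 0.49 [ 0.6086 -0.0122  0.1425]
top conical_mid 0.76 [ 0.4575 -0.3692  0.0605]
top conical_mid 0.7 [0.5795 0.196  0.0605]
top dropper_mid 0.74 [ 0.6241 -0.0047  0.046 ]
top dropper_mid 0.48 [0.5803 0.1987 0.046 ]
top mat 0.64 [0.5913 0.201  0.    ]
top collar 0.89 [ 0.6053 -0.0196  0.08  ]
top collar 0.48 [ 0.6034 -0.0106  0.08  ]
top beaker_mid 0.78 [0.4398 0.2463 0.035 ]
top bigflask_mid 0.75 [0.5101 0.4276 0.071 ]
top cylinder_mid 0.57 [ 0.5634 -0.4324  0.075 ]
```

View pics/w14.png

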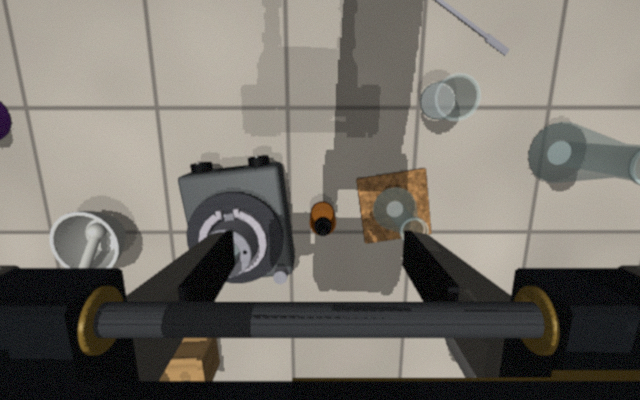

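View pics/t14c.png

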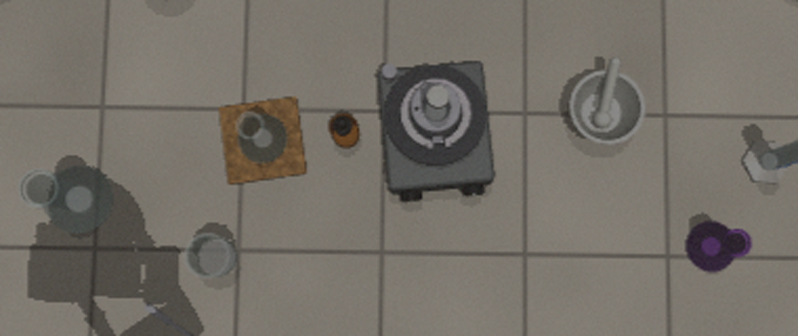

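View pics/s14c.png

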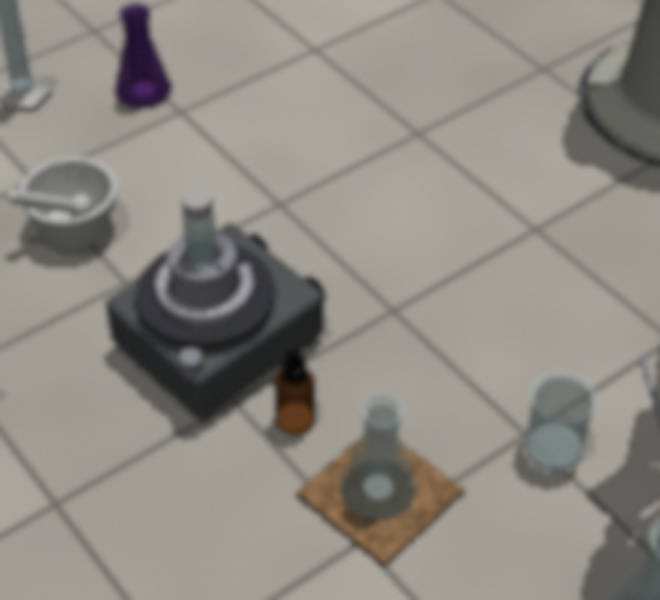

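```bash
python3 -c "
from h import *
st(); order.hand_in(); st()"
```

```text
t 54.62 p [0.3001 0.3499 0.35  ] F [ 0.3988 -0.8823 -0.5612] w 0.0917 q [ 0.5988 -0.1988  1.6739  0.      1.6665 -0.9718]
the job is handed in; nothing more can be done
the job is handed in; nothing more can be done
```

The hotplate station is set up and I handed the job in at about 55 s of the 102 s allowed. The hand-in gives no verdict, so what follows is from my own last checks.

- **Heating block:** It is fully home in the collar on the first lowering, at the expected seated height. The wrist picture shows the lug in the gap, and the block is about 1 mm from the collar's centre.
- **Vial:** It stands upright in the block's hole. It touched the floor at the expected height, and the scene and top pictures show it standing.
- **Small conical flask:** It is upright on the cork mat, about 1 mm from the mat's centre by the wrist camera.
- **Dropper bottle:** It is upright on the bench at about (0.596, 0.092). That is about 108 mm from both the plate and the mat centres, and about 1 mm off their line.
- **Bystanders:** The beaker, large flask and cylinder read within about 5 mm of their first positions, which is about as accurate as the detector is. I did not touch them. The purple flask was also left alone.

**Checks that disagreed:**
- The top-camera detector put the dropper wrongly on the hotplate and the mat.
- The wrist-camera detector misplaced the vial at low confidence (0.29).
- The top camera put the flask about 6 mm from where the wrist camera did; both are within the 15 mm limit.

The pictures contradict the first two readings.

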